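Set up the bottle-top dispenser

TASK

Get the bottle-top dispenser ready for the next fill: turn its black volume sleeve so that the yellow pointer rests on mark 6 of the scale (the red mark is 0, counting clockwise), stand the small empty beaker upright, centred in the white ring on the dispenser's stand plate, and swing the spout round to its stop so that the nozzle is over the beaker. Set the beaker down rather than letting it drop, and leave the dropper bottle and the petri dish where they are.

Things in the scene. Friction and masses are not known exactly. Their poses are not given: they have to be found in the camera images.
- sleeve_grip (a point): Volume sleeve of the fixed bottle-top dispenser (on an amber bottle): black ribbed upright round sleeve, 49 mm diameter, blue disc on top, yellow pointer on top and skirt. Point: on its upright turning axis, 16 mm below its top, at the height to grip, 186 mm above the worktop. Below it: skirt (67 mm diameter, top 23 mm below) and white scale flange (96 mm diameter, top 30 mm below).
- sleeve (a joint): Sleeve angle, rad, 0 to 4.71, grows clockwise seen from above. Marks 0 to 9 on the white flange, clockwise, 0.5236 rad apart: mark 6 is 3.142. Mark 0 is thick red, 5 thick blue, the rest thin black. A detent holds it at each mark (up to 0.08 N m to leave) and, when released, draws it in from up to 10 degrees off. Starts at about mark 1 to 4; turn it in several grasps.
- fill_place (a point): Centre of the white ring (64 mm outside, 55 mm inside) on top of the dispenser's grey stand plate, 8 mm above the worktop. z is up; y points from here to the dispenser's axis (that of the sleeve), 150 mm away. The plate is 96 mm wide (x) and reaches 47 mm beyond this point (-y).
- spout_post (a point): Blue upright round post, 14 mm diameter, on the white spout, which swivels level about the sleeve's axis, 115 mm from this point. Point: on the post's axis, 14 mm below its top, 153 mm above the worktop; the spout tube (9 mm thick) lies 28 mm below. y points towards the swivel axis, z up.
- spout (a joint): Swivel angle of the spout, rad, 0 to 1.6. 0 is its stop, with the nozzle exactly over the fill place; it grows clockwise seen from above. It starts parked at 1.0 to 1.5 and stays where it is left (about 0.04 N m of friction).
- nozzle (a point): Lower end of the spout's nozzle, 150 mm from the swivel axis, 95 mm above the worktop.
- beaker: The beaker itself: small empty clear glass beaker with a lip, 44 to 46 mm across, 57 mm tall, walls about 2 mm; origin at the centre of its underside, z up. Starts upright on the worktop to the right.
- beaker_mid (a point): Centre of the beaker, half-way up (28.5 mm above its underside).
- dropper_mid (a point): Bystander: small white dropper bottle with red cap, 33 mm across, 88 mm tall; its centre. Must not be moved.
- petri_mid (a point): Bystander: clear petri dish, 60 mm across, 16 mm tall; its centre. Must not be moved.
Things that resemble listed ones, but are neither listed nor needed, are in the scene too. What is meant by the beaker is not blue or orange, and is the larger of those in its own colour.

How it is judged:
By the outcome, as a careful person would: the job done as asked, in the order asked, and still so for the second after the job is handed in, with the robot touching nothing.
It also fails if it takes over 72 s, if anything falls off the work surface, if the arm or the gripper's body presses on something with over 40 N, if the wrist force passes 120 N, or if a joint passes its speed limit or range.

ROBOT

A 6-joint arm with a two-finger parallel gripper is mounted at the origin on the work surface; the furniture and walls round the work are solid. World frame = base frame: x ahead of the robot, y to its left, z up, the work surface at z = 0. Lengths are in m, angles in rad, forces in N, time in s.
With the tool pointing down it reaches from about 0.425 to 0.95 m from the base axis. Payload 3.5 kg.
Tool frame: the origin (TCP) lies on the centre line of the jaws, within the pads' length; the fingertips stand 14 mm ahead of it and the grasp point (between the pads) lies 5 mm behind it (ctrl.finger_overhang is the distance from the TCP to the fingertips, in m); z points along the fingers, y is the line along which they close (so a half turn about z gives the same grasp; the last joint's range is limited). The gripper opens to 85 mm and grips with 20 to 120 N. Pads are 22 mm wide; open, the fingers measure 114 mm over their backs; the gripper's body (76 mm by 85 mm) begins 54 mm behind the grasp point. The pads swing forward as they close: fully open they stand 13 mm farther back than shut.
Start: joints at [-1.329, 0.286, 1.577, -0, 1.279, -0.15], TCP at [0.258, -0.624, 0.245] pointing down, gripper open.
Joint ranges: [-2.77, 2.77], [-0.9, 2.22], [0.21, 2.48], [-1.53, 4.67], [0.24, 2.81], [-2.84, 2.84]. Speed limits (rad/s): [2.79, 2.79, 3.14, 3.14, 3.14, 3.14].

INTERFACE

Orientations are given as a unit quaternion [x, y, z, w].
In Python, from plant import ctrl gives the robot as it stands.
- The arm moves only by the tool send_rows, never from a script. Its argument "moves" is text: rows parted by semicolons, each of 7 numbers parted by spaces: the turn, a rotation vector about the tool's x, y, z in units of 360 degrees (1.0 is 360 degrees), then the shift along the tool's x, y, z in units of 20 cm (1.0 is 20 cm), then the gripper's target within -1 to 1 (fully open at 1, half-way at 0, shut at -1). A call has 1 to 12 rows; each row is the pose to reach, as a shift and turn from the pose commanded when the call began, along the tool's axes at that moment, turning the shorter way round; what a row does not reach only later rows make up. A row lasts 1/8 s, in which the tool goes at most 62.5 mm and 10.7 degrees, less where a joint would pass 70% of its speed; a pose out of reach is approached as far as the arm can. A call with a number of a shift or a turn outside -1 to 1 is refused whole. A call with a gripper value outside its range is refused whole. The fingers move at their own pace and stop on an object; "newtons" is the grip in N (left out, the last holds). Time passes only in rows, so rows that repeat a pose let the fingers close. It gives the time, the measured TCP pose, the force, the opening and the grip force at its end, in the units of the state.
- ctrl.get_state(): the state, without advancing time (a new reading comes with each control period).
- ctrl.read_camera(name): name is "scene" or "top" or "wrist"; returns a dict with "image" (400x640x3 uint8, red, green, blue), "fovy" (degrees; the focal length in pixels is half the picture's height over the tangent of half this angle, whatever the lens; pixels are square), "cx", "cy" (the principal point, pixels), "extrinsics" (4x4, takes a point from camera to world coordinates). Camera axes: x right, y up, looking along -z (the intrinsics and any distortion apply to the point x, -y, -z); pixel columns grow to the right and rows downward; lengths in m; the calibration is good to about 2 mm. A picture is of the moment at which its call begins. There is no depth.
- ctrl.sign_off(): hands the job in; it is judged then, once.
The state is a dict: "time": time; "qpos": joint angles; "dq": joint speeds; "joint_efforts": joint torques, N m; "eef_pos": TCP position; "tcp_rot": TCP orientation; "contact_force": force on the tool from outside, world axes, zero at the start; "wrist_torque": the same for the moment, N m; "opening": opening from 0.0 (shut) to 1.0 (fully open); "finger_force": force on a finger pad.
Only numpy, scipy, OpenCV 4.12 (cv2) and the standard library are available. Lean on these libraries where they do the work, as an engineer would, in place of code of your own. Each camera call takes 0.05 s, during which the arm holds its last target. There are 200 camera calls.

## Working session

There is one attempt and no reset: what is moved stays moved. The work goes in short steps, Python scripts to look and compute and a tool call to move; the robot and the scene stay as the last step left them, time stands still between calls to the robot, and variables do not carry over. Pictures are saved under pics/ and viewed, at most 10 in all, crops included, and the job is handed in when it is done.

Besides the shell and the picture viewer there is one more tool, called after "Emit:" as name(argument=value, ...), one argument or row to a line, values as JSON. send_rows: Moves the arm, as the interface text tells. Its arguments: {"type":"object","properties":{"moves":{"type":"string"},"newtons":{"type":"number"}},"required":["moves"]}

```bash
mkdir -p pics; ls
cat > h.py <<'E'
import numpy as np, cv2
from plant import ctrl
from scipy.spatial.transform import Rotation as R
def cam(n):
    return ctrl.read_camera(n)
def K(c):
    h=c["image"].shape[0]; f=h/2/np.tan(np.radians(c["fovy"])/2)
    return f
def proj(c,P):
    P=np.atleast_2d(P); E=np.array(c["extrinsics"]); f=K(c)
    q=(P-E[:3,3])@E[:3,:3]
    return np.c_[c["cx"]+f*q[:,0]/-q[:,2], c["cy"]-f*q[:,1]/-q[:,2]]
def ray(c,u,v,z):
    E=np.array(c["extrinsics"]); f=K(c)
    d=E[:3,:3]@np.array([(u-c["cx"])/f,-(v-c["cy"])/f,-1.]); o=E[:3,3]
    return o+d*(z-o[2])/d[2]
E
python3 - <<'E'
from h import *
import pickle
cs={}
for n in("scene","top","wrist"):
    c=cam(n); cs[n]=c; cv2.imwrite(f"pics/{n}0.png",c["image"][:,:,::-1])
    print(n,{k:v for k,v in c.items() if k!="image"})
pickle.dump(cs,open("c0.pkl","wb"))
s=ctrl.get_state();print(s)
E
```

```text
pics
scene {'fovy': 48.945740725040196, 'cx': 321.85731020517125, 'cy': 197.2947709779021, 'extrinsics': array([[ 0.81253642, -0.3655678 ,  0.45403166,  1.09543642],
       [ 0.58288134,  0.51733256, -0.62659107, -0.61914218],
       [-0.00582384,  0.77377465,  0.63343419,  0.84692327],
       [ 0.        ,  0.        ,  0.        ,  1.        ]])}
top {'fovy': 45.45876603274165, 'cx': 317.2519500864793, 'cy': 198.46047041623717, 'extrinsics': array([[-0.02001122,  0.98844817, -0.15023238,  0.38138045],
       [-0.99977978, -0.02073355, -0.00324313,  0.08935007],
       [-0.00632051,  0.15013439,  0.98864539,  1.31172795],
       [ 0.        ,  0.        ,  0.        ,  1.        ]])}
wrist {'fovy': 61.702571405549236, 'cx': 317.8148061668556, 'cy': 200.32849201458583, 'extrinsics': array([[ 0.38238373,  0.8804382 ,  0.28037698,  0.32984407],
       [-0.9239994 ,  0.36526952,  0.11315157, -0.59340643],
       [-0.0027902 , -0.30233548,  0.9531975 ,  0.37232961],
       [ 0.        ,  0.        ,  0.        ,  1.        ]])}
{'time': 0.15, 'qpos': array([-1.32897841e+00,  2.87036447e-01,  1.57783957e+00,  1.75954710e-05,
        1.27861659e+00, -1.49964387e-01]), 'dq': array([-6.76894440e-04, -2.00473114e-03, -2.69467430e-03, -1.59845766e-03,
        1.41009424e-03,  6.06189063e-06]), 'joint_efforts': array([ 1.31244527e-03, -4.06606615e+01, -2.93141717e+01, -8.40184634e-05,
        3.96492047e-03,  1.99472413e-05]), 'eef_pos': array([ 0.25767466, -0.62335439,  0.24421601]), 'tcp_rot': array([ 9.80874657e-01,  1.94638139e-01, -3.52003487e-05, -9.49359705e-04]), 'contact_force': array([-0.21082589,  0.64321982, -0.44148156]), 'wrist_torque': array([-0.0342823 ,  0.00607071,  0.0553863 ]), 'finger_force': 0.0, 'opening': 1.0016923116201317}
```

View pics/scene0.png

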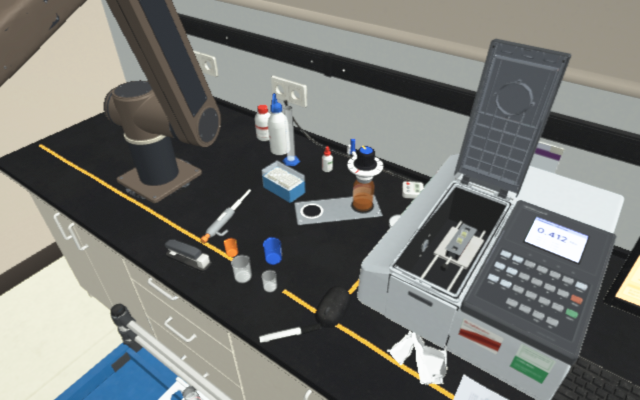

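View pics/top0.png

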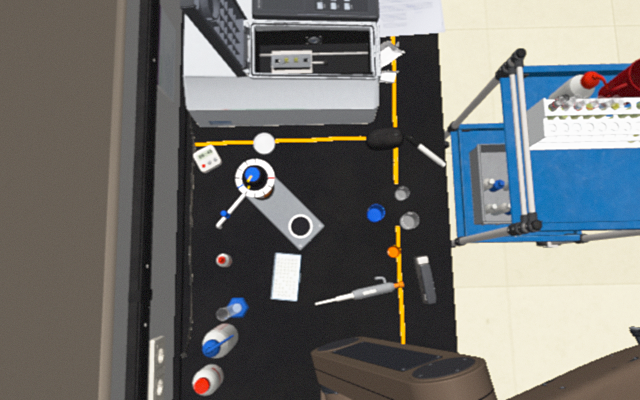

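Run:
```python
from h import *
import pickle
cs=pickle.load(open("c0.pkl","rb"))
t=cs["top"]["image"]; s=cs["scene"]["image"]
a=cv2.resize(t[135:255,200:330],None,fx=4.2,fy=4.2,interpolation=cv2.INTER_CUBIC)[:500,:545]
b=cv2.resize(t[175:235,365:430],None,fx=4,fy=4,interpolation=cv2.INTER_CUBIC)
d=cv2.resize(s[135:195,340:390],None,fx=5,fy=5,interpolation=cv2.INTER_CUBIC)[:260]
o=np.zeros((545,800,3),np.uint8); o[:a.shape[0],:a.shape[1]]=a
o[:240,546:546+254]=b[:240,:254]; o[245:245+260,548:798]=d[:,:250]
cv2.imwrite("pics/crop0.png",o[:,:,::-1])
c=cs["top"]
for n,u,v,z in[("sleeve",255,177,.202),("flange",255,178,.172),("ring",300,226,.008),("post",222.5,213.5,.167),("beaker?",409,220,.057),("small",402,192,.05),("petri",264,143,.016),("dropper",224,260,.088)]:
    print(n,ray(c,u,v,z).round(4))
```

```text
sleeve [0.6045 0.2394 0.202 ]
flange [0.6081 0.2435 0.172 ]
ring [0.5042 0.1424 0.008 ]
post [0.5234 0.3228 0.167 ]
beaker? [ 0.5095 -0.1473  0.057 ]
small [ 0.5858 -0.1336  0.05  ]
petri [0.7382 0.2393 0.016 ]
dropper [0.4139 0.3339 0.088 ]
```

View pics/crop0.png

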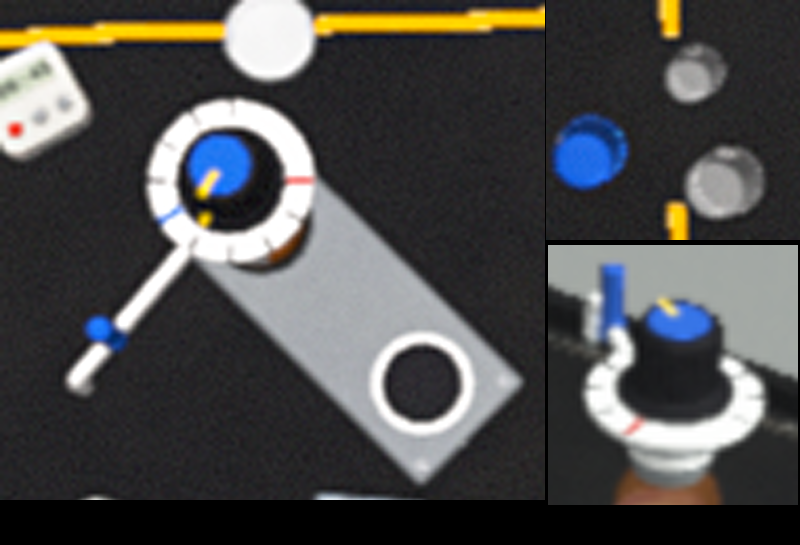

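Run:
```python
from h import *
import pickle
cs=pickle.load(open("c0.pkl","rb"))
t,s=cs["top"],cs["scene"]
print("overhang",ctrl.finger_overhang)
for n,u,v,z in[("disc",251.9,174.3,.202),("flange",255.1,178.1,.172),("ring",300.5,226.3,.008),("post",223.8,213.3,.167),("nozzleEnd",219,226,.12)]:
    print(n,ray(t,u,v,z).round(4))
for n,u,v,z in[("flange",365.3,165.6,.172),("disc",366.2,150.2,.202),("ring",312,211.3,.008)]:
    print("scene",n,ray(s,u,v,z).round(4))
def blobs(c,roi,f,name,z):
    x0,x1,y0,y1=roi; im=c["image"][y0:y1,x0:x1].astype(int)
    m=f(im[...,0],im[...,1],im[...,2]).astype(np.uint8)
    n,l,st,ce=cv2.connectedComponentsWithStats(m)
    for i in range(1,n):
        if st[i,4]>8: print(name,st[i,4],ce[i].round(1)+[x0,y0],ray(c,ce[i][0]+x0,ce[i][1]+y0,z).round(4))
blue=lambda r,g,b:(b>140)&(r<90)
blobs(t,(200,330,135,255),blue,"top blue",.18)
blobs(s,(340,390,130,180),blue,"scene blue",.202)
dark=lambda r,g,b:(r+g+b<150)
blobs(t,(288,313,214,240),dark,"ring hole",.008)
blobs(s,(298,326,201,221),dark,"ring hole s",.008)
```

```text
overhang 0.014
disc [0.6112 0.2468 0.202 ]
flange [0.6078 0.2432 0.172 ]
ring [0.5034 0.141  0.008 ]
post [0.5238 0.3196 0.167 ]
nozzleEnd [0.4978 0.3408 0.12  ]
scene flange [0.6284 0.2231 0.172 ]
scene disc [0.6142 0.2479 0.202 ]
scene ring [0.5081 0.1421 0.008 ]
top blue 144 [252.3 173.1] [0.6187 0.2489 0.18  ]
top blue 29 [223.4 212.7] [0.5236 0.318  0.18  ]
scene blue 47 [352.6 145.1] [0.5711 0.2483 0.202 ]
scene blue 68 [366.2 150. ] [0.6137 0.2486 0.202 ]
ring hole 223 [300.  225.8] [0.5047 0.1423 0.008 ]
ring hole s 112 [311.4 210.2] [0.5038 0.145  0.008 ]
```

Emit:
send_rows(
  moves="0 0 -0.1 1 -1 -0.3 1;0 0 -0.1 1 -1 -0.3 1;0 0 -0.1 1 -1 -0.3 1;0 0 -0.1 1 -1 -0.3 1;0 0 -0.1 1 -1 -0.3 1",
)

```text
time: 0.78
eef_pos: [0.367, -0.3602, 0.3059]
tcp_rot: [0.872, 0.489, 0.0, 0.0]
contact_force: [-0.3, -0.0, 1.0]
opening: 1.0
finger_force: 0.0
```

```bash
cat >> h.py <<'E'
def yaw():
    M=R.from_quat(ctrl.get_state()["tcp_rot"]).as_matrix(); return np.arctan2(M[1,0],M[0,0])
def plan(p,yw=None):
    s=ctrl.get_state(); M=R.from_quat(s["tcp_rot"]).as_matrix()
    y=yaw(); yw=y if yw is None else yw
    T=R.from_euler("z",yw).as_matrix()@np.diag([1,-1,-1.])
    print("t",s["time"],"pos",np.round(s["eef_pos"],4),"yaw",y.round(3),"q6",s["qpos"][5].round(2),
      "\n rot",(R.from_matrix(M.T@T).as_rotvec()/2/np.pi).round(4),"shift",(M.T@(np.array(p)-s["eef_pos"])/.2).round(3))
E
python3 -c "
from h import *
plan([.6115,.2465,.29],2.1)"
```

```text
t 0.775 pos [ 0.367  -0.3602  0.3059] yaw 1.022 q6 -0.43 
 rot [ 1.000e-04  1.000e-04 -1.716e-01] shift [ 3.226 -0.539  0.079]
```

Emit:
send_rows(
  moves="0 0 -0.1 1 -0.17 0 1;0 0 -0.1 1 -0.17 0 1;0 0 -0.1 1 -0.17 0 1;0 0 -0.1 1 -0.17 0 1",
)

```text
time: 1.27
eef_pos: [0.4424, -0.1714, 0.3052]
tcp_rot: [0.677, 0.736, 0.0, -0.0]
contact_force: [0.6, 0.3, -0.1]
opening: 1.002
finger_force: 0.0
```

```bash
python3 -c "
from h import *
plan([.6115,.2465,.29],2.1)"
```

```text
t 1.275 pos [ 0.4424 -0.1714  0.3052] yaw 1.655 q6 -0.67 
 rot [ 0.     -0.     -0.0708] shift [2.011 1.019 0.077]
```

Emit:
send_rows(
  moves="0 0 0 1 0.51 0 1;0 0 0 1 0.51 0 1;0 0 0 1 0.51 0 1;0 0 0 1 0.51 0 1",
)

```text
time: 1.78
eef_pos: [0.5288, 0.0345, 0.305]
tcp_rot: [0.679, 0.734, -0.0, -0.0]
contact_force: [0.1, -0.8, -1.2]
opening: 1.0
finger_force: 0.0
```

Emit:
send_rows(
  moves="0 0 -0.07 1 0.51 0.08 1;0 0 -0.07 1 0.51 0.08 1;0 0 -0.07 1 0.51 0.08 1;0 0 -0.07 1 0.51 0.08 1;0 0 -0.07 1 0.51 0.08 1;0 0 -0.07 1 0.51 0.08 1",
)

```text
time: 2.52
eef_pos: [0.6144, 0.239, 0.2888]
tcp_rot: [0.503, 0.864, -0.001, -0.0]
contact_force: [0.4, 0.6, 1.0]
opening: 1.0
finger_force: 0.0
```

Run:
```python
from h import *
import pickle
plan([.6115,.2465,.29],2.1)
c=cam("wrist"); pickle.dump(c,open("w1.pkl","wb"))
cv2.imwrite("pics/w1.png",c["image"][:,:,::-1])
print(proj(c,[[.6115,.2465,.202],[.6115,.2465,.172],[.5045,.1425,.008]]))
```

```text
t 2.525 pos [0.6144 0.239  0.2888] yaw 2.087 q6 -0.3 
 rot [-0.0002  0.0001 -0.002 ] shift [ 0.04   0.006 -0.006]
[[318.54297569 202.51762017]
 [318.48757134 190.32158983]
 [203.83853875 183.2248708 ]]
```

View pics/w1.png

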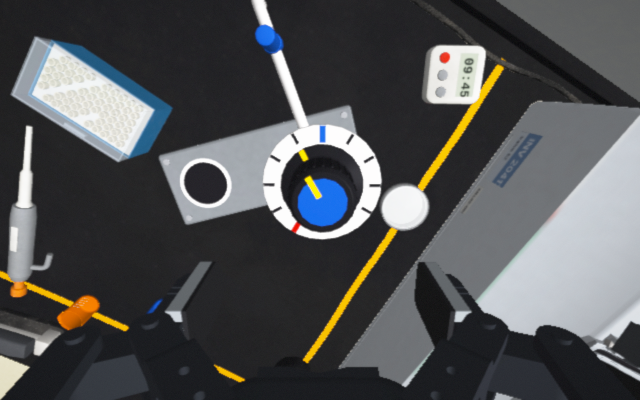

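```bash
cat >> h.py <<'E'
from scipy.optimize import least_squares
def fitcirc(c,r,z,ext,x0):
    a=np.linspace(0,2*np.pi,180)
    def f(p):
        q=proj(c,np.c_[p[0]+r*np.cos(a),p[1]+r*np.sin(a),np.full(180,z)])
        return np.array([q[:,0].min(),q[:,0].max(),q[:,1].min(),q[:,1].max()])-ext
    s=least_squares(f,x0); return s.x.round(4),s.fun.round(1)
E
python3 - <<'E'
from h import *
import pickle
c=pickle.load(open("w1.pkl","rb")); t=pickle.load(open("c0.pkl","rb"))["top"]
def seg(c,roi,f):
    x0,x1,y0,y1=roi; im=c["image"][y0:y1,x0:x1].astype(int)
    m=f(im[...,0],im[...,1],im[...,2]).astype(np.uint8)
    n,l,st,ce=cv2.connectedComponentsWithStats(m); i=1+st[1:,4].argmax(); s=st[i]
    return np.array([s[0]+x0,s[0]+s[2]+x0,s[1]+y0,s[1]+s[3]+y0])-.5
white=lambda r,g,b:(r+g+b>480)
blue=lambda r,g,b:(b>140)&(r<90)
A=[.6115,.2465]
e=seg(c,(170,240,150,215),white); print("ring",e,fitcirc(c,.032,.008,e,[.5,.14]))
e=np.array([263,381,124,239]); print("flange",e,fitcirc(c,.048,.172,e,A))
e=seg(c,(280,360,160,240),blue);print("disc",e,[fitcirc(c,r,.202,e,A) for r in(.0175,.019)])
e=np.array([369,475,331,437])/4.2+np.array([200,200,135,135]); print("top ring",fitcirc(t,.032,.008,e,[.5,.14]))
e=np.array([147,316,97,265])/4.2+np.array([200,200,135,135]); print("top flange",fitcirc(t,.048,.172,e,A))
e=seg(c,(250,285,25,55),blue);print("post ext",e); print(ray(c,268,33,.167),ray(c,264,32,.167))
E
```

```text
ring [169.5 239.5 149.5 214.5] (array([0.5046, 0.1444]), array([ 9.5, -9.5,  7.3, -8.5]))
flange [263 381 124 239] (array([0.612 , 0.2509]), array([-4.5,  4.5, -3.2,  4.6]))
disc [297.5 347.5 177.5 225.5] [(array([0.6137, 0.2481]), array([-0.9,  0.9, -0.6,  0.7])), (array([0.6138, 0.2479]), array([-3.1,  3.1, -2.6,  3. ]))]
top ring (array([0.5031, 0.1411]), array([ 0.9, -0.9,  1. , -1. ]))
top flange (array([0.6081, 0.2432]), array([ 0.4, -0.4,  0.6, -0.6]))
post ext [254.5 282.5  24.5  52.5]
[0.52782369 0.32447154 0.167     ] [0.52519564 0.32368126 0.167     ]
```

Emit:
send_rows(
  moves="0 0 0 0.04 0.017 0.2 1;0 0 0 0.04 0.017 0.4 1;0 0 0 0.04 0.017 0.475 1;0 0 0 0.04 0.017 0.475 1;0 0 0 0.04 0.017 0.475 -0.2;0 0 0 0.04 0.017 0.475 -0.2;0 0 0 0.04 0.017 0.475 -0.2;0 0 0 0.04 0.017 0.475 -0.2;0 0 0 0.04 0.017 0.475 -0.2",
  newtons=30,
)

```text
time: 3.7
eef_pos: [0.6128, 0.2481, 0.197]
tcp_rot: [0.502, 0.865, -0.001, -0.0]
contact_force: [-5.0, -3.5, 5.6]
opening: 0.56
finger_force: 31.5
```

Run:
```python
from h import *
plan([.6135,.2475,.194])
s=ctrl.get_state(); print(s["contact_force"],s["wrist_torque"],s["opening"],s["finger_force"])
```

```text
t 3.7 pos [0.6128 0.2481 0.197 ] yaw 2.089 q6 -0.29 
 rot [-0.0004  0.0002 -0.    ] shift [-0.005  0.002  0.015]
[-5.00047768 -3.47026449  5.64960157] [-0.61329053  0.8290715   0.0206863 ] 0.5604333137022115 31.49641513824463
```

Emit:
send_rows(
  moves="0 0 0.022 0 0 0 -0.2;0 0 0.044 0 0 0 -0.2;0 0 0.066 0 0 0 -0.2;0 0 0.088 0 0 0 -0.2;0 0 0.11 0 0 0 -0.2;0 0 0.132 0 0 0 -0.2;0 0 0.154 0 0 0 -0.2;0 0 0.17 0 0 0 -0.2;0 0 0.17 0 0 0 -0.2;0 0 0.17 0 0 0 -0.2",
)

```text
time: 4.95
eef_pos: [0.6137, 0.2481, 0.197]
tcp_rot: [0.872, 0.489, 0.0, 0.001]
contact_force: [-3.6, -4.0, 6.3]
opening: 0.556
finger_force: 31.5
```

Run:
```python
from h import *
plan([.6135,.2475,.194])
s=ctrl.get_state(); print(s["contact_force"],s["wrist_torque"],s["opening"],s["finger_force"])
```

```text
t 4.95 pos [0.6137 0.2481 0.197 ] yaw 1.022 q6 0.78 
 rot [0.0003 0.0002 0.    ] shift [-0.003  0.001  0.015]
[-3.571931   -3.98200117  6.28396784] [-0.74286319  0.49990579  0.02388158] 0.5560927982525496 31.489668488502502
```

Emit:
send_rows(
  moves="0 0 0 0 0 0 1;0 0 0 0 0 0 1;0 0 0 0 0 0 1;0 0 0 0 0 0 1;0 0 0 0 0 -0.25 1;0 0 0 0 0 -0.5 1;0 0 0 0 0 -0.5 1;0 0 0 0 0 -0.5 1",
)

```text
time: 5.95
eef_pos: [0.613, 0.2489, 0.2938]
tcp_rot: [0.873, 0.488, -0.0, -0.0]
contact_force: [-0.2, 1.0, -0.9]
opening: 1.003
finger_force: 0.0
```

Run:
```python
from h import *
import pickle
plan([.47,-.15,.30],2.0)
c=cam("wrist"); pickle.dump(c,open("w2.pkl","wb"))
a=cv2.resize(c["image"][100:260,240:420],None,fx=3,fy=3,interpolation=cv2.INTER_CUBIC)
t=cam("top")["image"]
cv2.imwrite("pics/w2.png",a[:,:,::-1])
```

```text
t 5.95 pos [0.613  0.2489 0.2938] yaw 1.02 q6 0.78 
 rot [-1.000e-04  0.000e+00 -1.559e-01] shift [-2.074  0.434 -0.03 ]
```

View pics/w2.png

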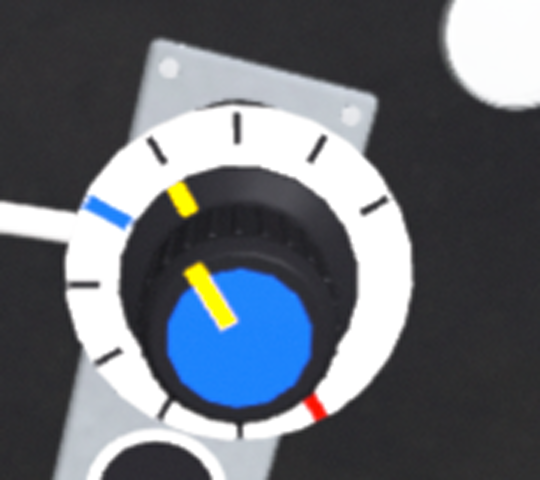

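Emit:
send_rows(
  moves="0 0 0 -0.99 0.29 0 1;0 0 0 -0.99 0.29 0 1;0 0 0 -0.99 0.29 0 1;0 0 0 -0.99 0.29 0 1",
)

```text
time: 6.55
eef_pos: [0.5576, 0.0472, 0.2923]
tcp_rot: [0.874, 0.487, -0.002, -0.001]
contact_force: [0.0, 0.1, 0.3]
opening: 1.0
finger_force: 0.0
```

Emit:
send_rows(
  moves="0 0 0.091 -0.99 0.29 0.1 1;0 0 0.091 -0.99 0.29 0.1 1;0 0 0.091 -0.99 0.29 0.1 1;0 0 0.091 -0.99 0.29 0.1 1;0 0 0.091 -0.99 0.29 0.1 1",
)

```text
time: 7.18
eef_pos: [0.5047, -0.1495, 0.2733]
tcp_rot: [0.975, 0.222, -0.0, -0.001]
contact_force: [0.2, 1.2, -0.1]
opening: 1.0
finger_force: 0.0
```

Run:
```python
from h import *
import pickle
plan([.51,-.147,.20],.45)
c=cam("wrist"); pickle.dump(c,open("w3.pkl","wb"))
cv2.imwrite("pics/w3.png",c["image"][:,:,::-1])
```

```text
t 7.175 pos [ 0.5047 -0.1495  0.2733] yaw 0.448 q6 0.64 
 rot [-0.0003  0.0001 -0.0004] shift [0.029 0.001 0.367]
```

View pics/w3.png

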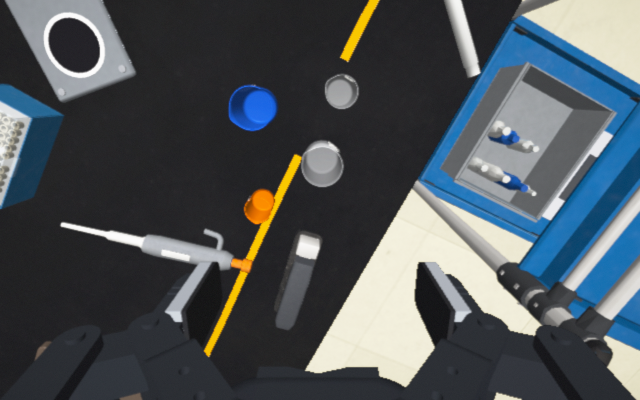

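```bash
cat >> h.py <<'E'
def fitcyl(c,r,h,ext,x0,z0=0):
    a=np.linspace(0,2*np.pi,180)
    def f(p):
        q=np.vstack([proj(c,np.c_[p[0]+r*np.cos(a),p[1]+r*np.sin(a),np.full(180,z)]) for z in(z0,z0+h)])
        return np.array([q[:,0].min(),q[:,0].max(),q[:,1].min(),q[:,1].max()])-ext
    s=least_squares(f,x0); return s.x.round(4),s.fun.round(1)
E
python3 - <<'E'
from h import *
import pickle
c=pickle.load(open("w3.pkl","rb")); t=pickle.load(open("c0.pkl","rb"))["top"]
def seg(c,roi):
    x0,x1,y0,y1=roi; im=c["image"][y0:y1,x0:x1].astype(int); r,g,b=im[...,0],im[...,1],im[...,2]
    m=((r>75)&(abs(r-b)<30)).astype(np.uint8)
    n,l,st,ce=cv2.connectedComponentsWithStats(m); i=1+st[1:,4].argmax(); s=st[i]
    return np.array([s[0]+x0,s[0]+s[2]+x0,s[1]+y0,s[1]+s[3]+y0])-.5
e=seg(c,(295,355,130,200)); print("w",e,fitcyl(c,.0228,.057,e,[.51,-.15]))
e=seg(t,(390,430,205,236)); print("t",e,fitcyl(t,.0228,.057,e,[.51,-.15]))
e=seg(c,(30,115,0,85)); print("ring? ",e)
# blue + orange + small for clearance
for u,v in((252,112),(262,212),(342,97)): print(ray(c,u,v,.02).round(3))
E
```

```text
w [300.5 343.5 139.5 186.5] (array([ 0.5111, -0.1502]), array([-0.3,  0.3, -1.5,  1.4]))
t [399.5 418.5 210.5 229.5] (array([ 0.512, -0.152]), array([-0.9,  0.9, -0. ,  0. ]))
ring?  [ 29.5 114.5  -0.5  84.5]
[ 0.526 -0.057  0.02 ]
[ 0.423 -0.113  0.02 ]
[ 0.583 -0.14   0.02 ]
```

Emit:
send_rows(
  moves="0 0 0 0.027 0.021 0.3 1;0 0 0 0.027 0.021 0.6 1;0 0 0 0.027 0.021 0.8 1;0 0 0 0.027 0.021 0.8 1;0 0 0 0.027 0.021 0.8 1",
)

```text
time: 7.85
eef_pos: [0.5133, -0.1502, 0.1163]
tcp_rot: [0.975, 0.223, 0.001, 0.001]
contact_force: [0.6, -0.3, 0.9]
opening: 1.0
finger_force: 0.0
```

Run:
```python
from h import *
plan([.5115,-.151,.024],.448)
```

```text
t 7.85 pos [ 0.5133 -0.1502  0.1163] yaw 0.45 q6 0.65 
 rot [ 0.0004 -0.0003  0.0004] shift [-0.011 -0.001  0.461]
```

Emit:
send_rows(
  moves="0 0 0 -0.01 0 0.2 1;0 0 0 -0.01 0 0.4 1;0 0 0 -0.01 0 0.46 1;0 0 0 -0.01 0 0.46 1;0 0 0 -0.01 0 0.46 -0.3;0 0 0 -0.01 0 0.46 -0.3;0 0 0 -0.01 0 0.46 -0.3;0 0 0 -0.01 0 0.46 -0.3;0 0 0 -0.01 0 0.46 -0.3;0 0 0 -0.01 0 0.46 -0.3",
  newtons=25,
)

```text
time: 9.1
eef_pos: [0.5108, -0.152, 0.0238]
tcp_rot: [0.975, 0.222, 0.001, 0.001]
contact_force: [-0.6, 0.6, 5.8]
opening: 0.495
finger_force: 25.0
```

Emit:
send_rows(
  moves="0 0 0 0 0 -0.1 -0.3;0 0 0 0 0 -0.3 -0.3;0 0 0 0 0 -0.6 -0.3;0 0 0 0 0 -0.6 -0.3;0 0 0 0 0 -0.6 -0.3",
)

```text
time: 9.72
eef_pos: [0.5093, -0.1514, 0.1418]
tcp_rot: [0.975, 0.222, -0.0, -0.0]
contact_force: [-0.3, -0.6, -1.1]
opening: 0.495
finger_force: 25.8
```

Run:
```python
from h import *
import pickle
s=ctrl.get_state(); print(s["opening"],s["finger_force"],s["contact_force"])
plan([.504,.142,.144],.448)
c=cam("wrist"); t=cam("top"); pickle.dump((c,t),open("w4.pkl","wb"))
a=c["image"][240:400,200:440]; b=t["image"][130:260,200:440]
o=np.vstack([cv2.resize(a,None,fx=2.5,fy=2.5),cv2.resize(b[:80],None,fx=2.5,fy=2.5)])
cv2.imwrite("pics/w4.png",o[:600,:,::-1])
```

```text
0.49500005186212354 25.763436908164294 [-0.33038773 -0.57906897 -1.05335406]
t 9.725 pos [ 0.5093 -0.1514  0.1418] yaw 0.448 q6 0.64 
 rot [-0.0001  0.0001  0.    ] shift [ 0.612 -1.333 -0.01 ]
```

View pics/w4.png

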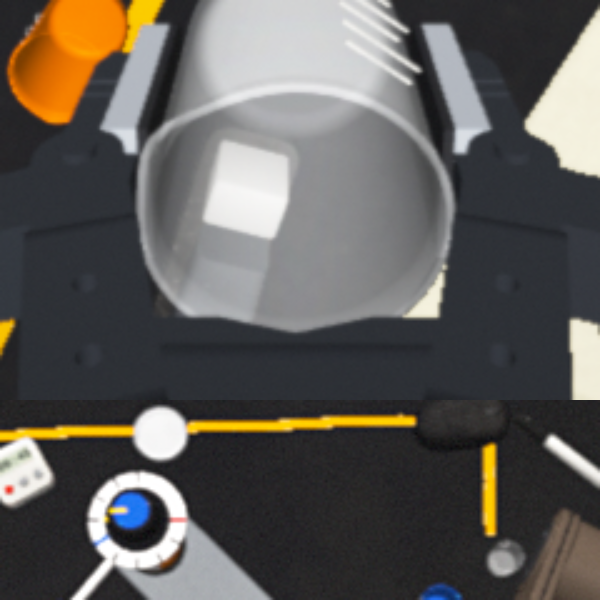

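Run:
```python
from h import *
import pickle
c,t=pickle.load(open("w4.pkl","rb"))
s=ctrl.get_state()
z=.057+s["eef_pos"][2]-.0238
for ext in ([255.2,382,273.5,372],[255.2,382,273.5,369]):
  p,r=fitcirc(c,.023,z,np.array(ext),[.51,-.15])
  M=R.from_quat(s["tcp_rot"]).as_matrix()
  print(p,r,"tool off mm",((M.T@(np.r_[p,s["eef_pos"][2]]-s["eef_pos"]))*1e3).round(1))
# ring in w3 & w1: top ring fit
t0=pickle.load(open("c0.pkl","rb"))["top"]
im=t["image"][210:245,284:318].astype(int).sum(2)
m=(im>450).astype(np.uint8); ys,xs=np.nonzero(m); print(len(xs),xs.mean()+284,ys.mean()+210, ray(t,xs.mean()+284,ys.mean()+210,.008).round(4))
for k,roi in(("w1.pkl",(178,235,155,212)),("w2.pkl",(240,330,240,330)),("w3.pkl",(40,108,5,80))):
    w=pickle.load(open(k,"rb")); x0,x1,y0,y1=roi
    im=w["image"][y0:y1,x0:x1].astype(int).sum(2); n,l,st,ce=cv2.connectedComponentsWithStats((im>600).astype(np.uint8)); i=1+st[1:,4].argmax()
    q=st[i]; e=np.array([q[0]+x0,q[0]+q[2]+x0,q[1]+y0,q[1]+q[3]+y0])-.5
    print(k,q,fitcirc(w,.032,.008,e,[.504,.142]))
```

```text
[ 0.5107 -0.1506] [-3.5  3.5 -5.8  8. ] tool off mm [ 2.2  0.7 -0. ]
[ 0.5112 -0.1504] [-3.6  3.6 -7.3  9.8] tool off mm [ 2.7  0.7 -0. ]
703 299.2830725462304 225.6216216216216 [0.5053 0.1443 0.008 ]
w1.pkl [  2   3  52  50 622] (array([0.5063, 0.1438]), array([ 0.5, -0.5,  0.4, -0.4]))
w2.pkl [  16    0   74   57 1610] (array([0.504 , 0.1382]), array([ 13.9, -13.9,   7.2,  -8.6]))
w3.pkl [  4   7  61  66 874] (array([0.5059, 0.1434]), array([ 0.1, -0.1,  0.5, -0.5]))
```

Emit:
send_rows(
  moves="0 0 0 0.1 -0.22 0 -0.3;0 0 0 0.2 -0.44 0 -0.3;0 0 0 0.308 -0.667 0 -0.3;0 0 0 0.308 -0.667 0 -0.3",
)

```text
time: 10.32
eef_pos: [0.5057, -0.0018, 0.14]
tcp_rot: [0.974, 0.225, -0.002, -0.001]
contact_force: [-0.4, -0.2, -1.3]
opening: 0.492
finger_force: 26.0
```

Emit:
send_rows(
  moves="0 0 0 0.1 -0.22 0 -0.3;0 0 0 0.2 -0.44 0 -0.3;0 0 0 0.308 -0.667 0.1 -0.3;0 0 0 0.308 -0.667 0.3 -0.3;0 0 0 0.308 -0.667 0.3 -0.3;0 0 0 0.308 -0.667 0.3 -0.3",
)

```text
time: 11.08
eef_pos: [0.5056, 0.1413, 0.0825]
tcp_rot: [0.975, 0.222, -0.0, 0.0]
contact_force: [-0.1, 1.0, -1.5]
opening: 0.494
finger_force: 26.2
```

Run:
```python
from h import *
import pickle
plan([.5047,.1426,.032],.448)
c=cam("wrist"); t=cam("scene"); pickle.dump((c,t),open("w5.pkl","wb"))
a=cv2.resize(c["image"][200:400,180:460],None,fx=2.2,fy=2.2); b=cv2.resize(t["image"][160:230,280:360],None,fx=4,fy=4)
o=np.zeros((a.shape[0]+0,800,3),np.uint8); o[:,:a.shape[1]]=a
bb=cv2.resize(b,(800-a.shape[1],160)); o[:160,a.shape[1]:]=bb
cv2.imwrite("pics/w5.png",o[:,:,::-1])
```

```text
t 11.075 pos [0.5056 0.1413 0.0825] yaw 0.447 q6 1.2 
 rot [ 0.      0.0001 -0.0001] shift [-0.001 -0.008  0.253]
```

View pics/w5.png

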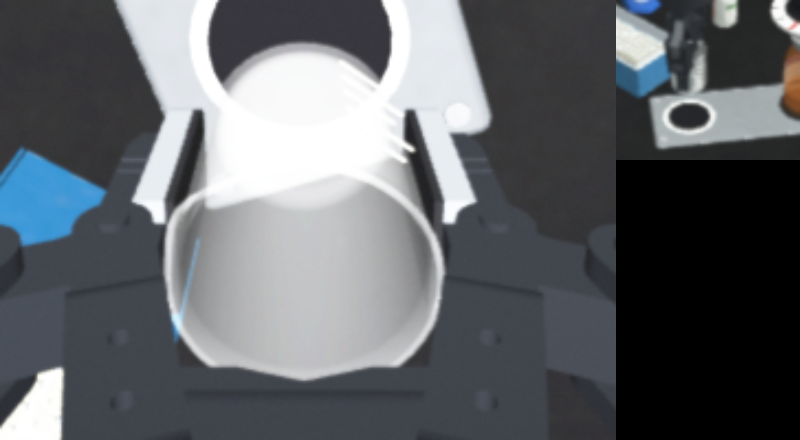

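Run:
```python
from h import *
import pickle
c,t=pickle.load(open("w5.pkl","rb")); s=ctrl.get_state()
M=R.from_quat(s["tcp_rot"]).as_matrix()
z=s["eef_pos"][2]-.0238
for r in(.0205,.022):
  p,e=fitcirc(c,r,z,np.array([278.6,357.3,219,294]),[.51,.145]); print(p,e,((M.T@(np.r_[p,s["eef_pos"][2]]-s["eef_pos"]))*1e3).round(1))
# ring: predicted left/right outer extents & inner bottom for candidate centre
a=np.linspace(0,2*np.pi,180)
for ctr in([.506,.1432],):
  for r in(.032,.0275):
    q=proj(c,np.c_[ctr[0]+r*np.cos(a),ctr[1]+r*np.sin(a),np.full(180,.008)]); print(r,q.min(0),q.max(0))
im=c["image"].astype(int).sum(2)
print("inner/outer rows along col 300:",[int(v) for v in np.nonzero(np.diff((im[150:260,300]>550).astype(int)))[0]+150], "col 317", [int(v) for v in np.nonzero(np.diff((im[150:260,317]>550).astype(int)))[0]+150])
n,l,st,ce=cv2.connectedComponentsWithStats((im[140:215,240:400]<200).astype(np.uint8)); print(st[1:,:])
```

```text
[0.5057 0.1416] [-1.7  1.7  0.5 -0.4] [-0.7 -0.5 -0. ]
[0.5054 0.1415] [-4.7  4.7 -1.8  2.6] [-1.  -0.6 -0. ]
0.032 [266.47609102 170.4667932 ] [365.51001598 263.27153641]
0.0275 [273.45313664 177.55685928] [358.53688078 257.26911153]
inner/outer rows along col 300: [181, 225] col 317 [178, 221]
[[ 133    0   27   75 1273]
 [  36   40   81   35 2186]]
```

Emit:
send_rows(
  moves="0 0 0 0.004 -0.008 0.1 -0.3;0 0 0 0.004 -0.008 0.2 -0.3;0 0 0 0.004 -0.008 0.24 -0.3;0 0 0 0.004 -0.008 0.25 -0.3;0 0 0 0.004 -0.008 0.252 -0.3;0 0 0 0.004 -0.008 0.254 -0.3;0 0 0 0.004 -0.008 0.254 -0.3",
)

```text
time: 12.05
eef_pos: [0.5055, 0.1441, 0.032]
tcp_rot: [0.975, 0.222, 0.0, 0.0]
contact_force: [0.7, -0.5, -0.6]
opening: 0.493
finger_force: 26.2
```

Run:
```python
from h import *
plan([.5057,.1431,.0318]); print(ctrl.get_state()["contact_force"])
```

```text
t 12.05 pos [0.5055 0.1441 0.032 ] yaw 0.448 q6 1.21 
 rot [ 0.0001 -0.0001 -0.    ] shift [-0.001  0.005  0.001]
[ 0.70502248 -0.45003223 -0.60095626]
```

Emit:
send_rows(
  moves="0 0 0 0 0.004 0.004 -0.3;0 0 0 0 0.004 0.008 -0.3;0 0 0 0 0.004 0.008 -0.3",
)

```text
time: 12.42
eef_pos: [0.5059, 0.1439, 0.0318]
tcp_rot: [0.975, 0.222, -0.0, -0.0]
contact_force: [-4.5, 1.6, 9.6]
opening: 0.492
finger_force: 27.0
```

Emit:
send_rows(
  moves="0 0 0 0 0 -0.003 0.1;0 0 0 0 0 -0.003 0.3;0 0 0 0 0 -0.003 0.7;0 0 0 0 0 -0.003 0.8;0 0 0 0 0 -0.003 0.8;0 0 0 0 0 -0.2 0.8;0 0 0 0 0 -0.4 0.8;0 0 0 0 0 -0.7 0.8;0 0 0 0 0 -0.9 0.8;0 0 0 0 0 -0.9 0.8",
)

```text
time: 13.68
eef_pos: [0.508, 0.1435, 0.2147]
tcp_rot: [0.975, 0.222, 0.005, 0.001]
contact_force: [0.3, -0.1, 0.2]
opening: 0.903
finger_force: 0.0
```

Run:
```python
from h import *
import pickle
plan([.5238,.32,.26],.448)
c=cam("wrist"); t=cam("top"); s=cam("scene"); pickle.dump((c,t,s),open("w6.pkl","wb"))
a=cv2.resize(c["image"][140:360,200:440],None,fx=2,fy=2); b=cv2.resize(s["image"][160:225,285:355],None,fx=4.5,fy=4.5)
o=np.zeros((440,800,3),np.uint8); o[:,:480]=a; o[:293,482:797]=b[:,:315]
cv2.imwrite("pics/w6.png",o[:,:,::-1])
```

```text
t 13.675 pos [0.508  0.1435 0.2147] yaw 0.448 q6 1.21 
 rot [ 0.0005 -0.0014  0.0001] shift [ 0.456 -0.76  -0.225]Traceback (most recent call last):
  File "<stdin>", line 6, in <module>
ValueError: could not broadcast input array from shape (292,315,3) into shape (293,315,3)
```

Run:
```python
from h import *
import pickle
c,t,s=pickle.load(open("w6.pkl","rb"))
a=cv2.resize(c["image"][140:360,200:440],None,fx=2,fy=2); b=cv2.resize(s["image"][160:225,285:355],None,fx=4.5,fy=4.5)
o=np.zeros((440,800,3),np.uint8); o[:,:480]=a; o[:292,482:797]=b[:292,:315]
cv2.imwrite("pics/w6.png",o[:,:,::-1])
```

```text
(no output)
```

View pics/w6.png

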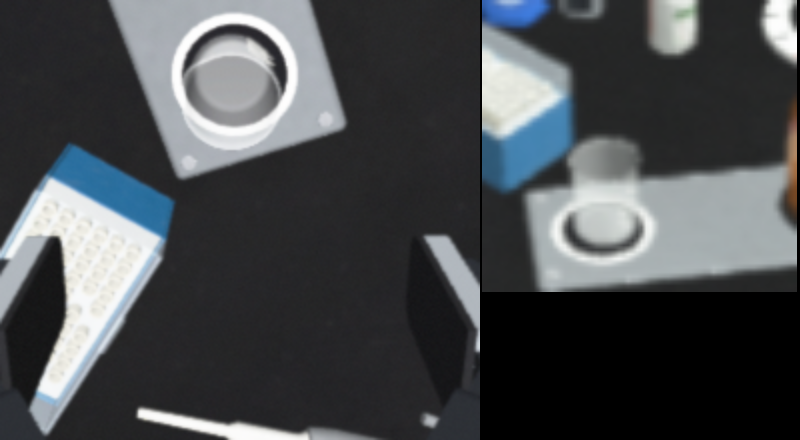

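Emit:
send_rows(
  moves="0 0 0.03 0.05 -0.08 -0.2 0.5;0 0 0.06 0.2 -0.3 -0.23 0.5;0 0 0.09 0.35 -0.55 -0.23 0.5;0 0 0.119 0.46 -0.76 -0.23 0.5;0 0 0.119 0.46 -0.76 -0.23 0.5;0 0 0.119 0.46 -0.76 -0.23 0.5",
)

```text
time: 14.58
eef_pos: [0.5218, 0.3197, 0.2536]
tcp_rot: [0.989, -0.148, -0.002, 0.001]
contact_force: [-0.4, -0.4, 0.1]
opening: 0.745
finger_force: 0.0
```

Run:
```python
from h import *
import pickle
plan([.5238,.32,.147],-.3)
c=cam("wrist"); t=cam("top"); pickle.dump((c,t),open("w7.pkl","wb"))
t0=pickle.load(open("c0.pkl","rb"))["top"]
print("wall?",ray(t0,190,213,0).round(3),ray(t0,183,260,0).round(3))
for n,k in(("w",c),):
    im=k["image"].astype(int); m=((im[...,2]>110)&(im[...,0]<90)&(im[...,2]-im[...,0]>70)).astype(np.uint8)
    q,l,st,ce=cv2.connectedComponentsWithStats(m)
    for i in range(1,q):
        if st[i,4]>20: print(st[i],ce[i].round(1))
print(proj(c,[[.5238,.32,.167],[.5238,.32,.13],[.6135,.2475,.202]]).round(1))
cv2.imwrite("pics/w7.png",c["image"][:,:,::-1])
```

```text
t 14.575 pos [0.5218 0.3197 0.2536] yaw -0.298 q6 2.25 
 rot [0.0005 0.0005 0.0003] shift [ 0.011 -0.006  0.533]
wall? [0.547 0.447 0.   ] [0.418 0.464 0.   ]
[ 371    0   71   65 3491] [407.5  28.5]
[332  82  17  18 119] [340.   90.7]
[304 182  20  36 581] [313.  199.7]
[ 430  198   74  103 1805] [452.6 231. ]
[350 305  42  36 734] [369.8 319.7]
[[317.2 210.7]
 [317.2 194.9]
 [406.3  26.1]]
```

Emit:
send_rows(
  moves="0 0 0 0.021 -0.016 0.2 0.3;0 0 0 0.021 -0.016 0.4 0;0 0 0 0.021 -0.016 0.53 0;0 0 0 0.021 -0.016 0.53 -0.3;0 0 0 0.021 -0.016 0.53 -0.3;0 0 0 0.021 -0.016 0.53 -0.3",
)

```text
time: 15.42
eef_pos: [0.5287, 0.3221, 0.1522]
tcp_rot: [0.989, -0.149, 0.002, -0.001]
contact_force: [-0.1, -1.0, -0.4]
opening: 0.354
finger_force: 0.0
```

```bash
cat >> h.py <<'E'
def arc(angs,yaws,z=.147,A=(.6135,.2476),r=.115):
    s=ctrl.get_state(); M=R.from_quat(s["tcp_rot"]).as_matrix(); y=yaw()
    print("pos",s["eef_pos"].round(4),"yaw",y.round(3),"F",s["contact_force"].round(1))
    for a,w in zip(angs,yaws):
        p=np.array([A[0]+r*np.cos(np.radians(a)),A[1]+r*np.sin(np.radians(a)),z])
        d=M.T@(p-s["eef_pos"])/.2
        print(round(a,1),p.round(3),"rz",round(-(w-y)/2/np.pi,3),"sh",d.round(3))
E
python3 - <<'E'
from h import *
a=np.linspace(139.8,212,12)[1:]
arc(a,-.298+(a-139.8)/84.5*1.07)
E
```

```text
pos [0.5287 0.3221 0.1522] yaw -0.3 F [-0.1 -1.  -0.4]
146.4 [0.518 0.311 0.147] rz -0.013 sh [-0.036  0.068  0.026]
152.9 [0.511 0.3   0.147] rz -0.027 sh [-0.051  0.132  0.025]
159.5 [0.506 0.288 0.147] rz -0.04 sh [-0.059  0.197  0.025]
166.1 [0.502 0.275 0.147] rz -0.053 sh [-0.059  0.263  0.025]
172.6 [0.499 0.262 0.147] rz -0.066 sh [-0.052  0.329  0.025]
179.2 [0.499 0.249 0.147] rz -0.08 sh [-0.037  0.393  0.025]
185.7 [0.499 0.236 0.147] rz -0.093 sh [-0.015  0.455  0.025]
192.3 [0.501 0.223 0.147] rz -0.106 sh [0.014 0.514 0.025]
198.9 [0.505 0.21  0.147] rz -0.119 sh [0.05  0.569 0.025]
205.4 [0.51  0.198 0.147] rz -0.133 sh [0.092 0.62  0.025]
212.0 [0.516 0.187 0.147] rz -0.146 sh [0.139 0.666 0.025]
```

Emit:
send_rows(
  moves="0 0 -0.013 -0.036 0.068 0.02 -0.3;0 0 -0.027 -0.051 0.132 0.02 -0.3;0 0 -0.04 -0.059 0.197 0.02 -0.3;0 0 -0.053 -0.059 0.263 0.02 -0.3;0 0 -0.066 -0.052 0.329 0.02 -0.3;0 0 -0.08 -0.037 0.393 0.02 -0.3;0 0 -0.093 -0.015 0.455 0.02 -0.3;0 0 -0.106 0.014 0.514 0.02 -0.3;0 0 -0.119 0.05 0.569 0.02 -0.3;0 0 -0.133 0.092 0.62 0.02 -0.3;0 0 -0.146 0.139 0.666 0.02 -0.3;0 0 -0.146 0.139 0.666 0.02 -0.3",
)

```text
time: 16.92
eef_pos: [0.5158, 0.1861, 0.1474]
tcp_rot: [0.953, 0.303, 0.001, 0.0]
contact_force: [-0.4, -0.5, -0.3]
opening: 0.348
finger_force: 0.0
```

Run:
```python
from h import *
import pickle
a=np.array([216,219,221,223,224.3,226,228,230])
arc(a,-.298+np.minimum(a-139.8,84.5)/84.5*1.07)
t=cam("top"); c=cam("wrist"); pickle.dump((c,t),open("w8.pkl","wb"))
im=c["image"].astype(int); m=((im[...,2]>110)&(im[...,0]<90)&(im[...,2]-im[...,0]>70)).astype(np.uint8)
q,l,st,ce=cv2.connectedComponentsWithStats(m)
for i in range(1,q):
    if st[i,4]>100: print(st[i],ce[i].round(1))
```

```text
pos [0.5158 0.1861 0.1474] yaw 0.616 F [-0.4 -0.5 -0.3]
216.0 [0.52  0.18  0.147] rz -0.008 sh [0.001 0.039 0.002]
219.0 [0.524 0.175 0.147] rz -0.014 sh [0.002 0.069 0.002]
221.0 [0.527 0.172 0.147] rz -0.018 sh [0.004 0.089 0.002]
223.0 [0.529 0.169 0.147] rz -0.022 sh [0.006 0.109 0.002]
224.3 [0.531 0.167 0.147] rz -0.025 sh [0.008 0.121 0.002]
226.0 [0.534 0.165 0.147] rz -0.025 sh [0.011 0.138 0.002]
228.0 [0.537 0.162 0.147] rz -0.025 sh [0.015 0.158 0.002]
230.0 [0.54  0.16  0.147] rz -0.025 sh [0.02  0.177 0.002]
[ 283  243   38   81 2283] [302.9 283.4]
[233 253  25  31 329] [244.8 267.2]
[  40  274   59   53 1599] [ 72.7 296.7]
[ 519  301   89   82 3136] [556.2 343.3]
```

Emit:
send_rows(
  moves="0 0 -0.008 0.001 0.039 0 -0.3;0 0 -0.014 0.002 0.069 0 -0.3;0 0 -0.018 0.004 0.089 0 -0.3;0 0 -0.022 0.006 0.109 0 -0.3;0 0 -0.025 0.008 0.121 0 -0.3;0 0 -0.025 0.008 0.13 0 -0.3;0 0 -0.025 0.008 0.13 0 -0.3",
)

```text
time: 17.9
eef_pos: [0.5314, 0.166, 0.1462]
tcp_rot: [0.926, 0.378, 0.0, 0.0]
contact_force: [-2.3, -1.4, 3.8]
opening: 0.35
finger_force: 1.7
```

Run:
```python
from h import *
a=np.array([224.3,226,228,230])
arc(a,[.772]*4)
```

```text
pos [0.5314 0.166  0.1462] yaw 0.775 F [-2.3 -1.4  3.8]
224.3 [0.531 0.167 0.147] rz 0.0 sh [ 0.004 -0.005 -0.004]
226.0 [0.534 0.165 0.147] rz 0.0 sh [ 0.004  0.012 -0.004]
228.0 [0.537 0.162 0.147] rz 0.0 sh [ 0.005  0.032 -0.004]
230.0 [0.54  0.16  0.147] rz 0.0 sh [ 0.006  0.052 -0.004]
```

Emit:
send_rows(
  moves="0 0 0 0 0 -0.015 -0.3;0 0 0 0.002 0.01 -0.015 -0.3;0 0 0 0.002 0.02 -0.015 -0.3;0 0 0 0.002 0.02 -0.015 -0.3",
)

```text
time: 18.4
eef_pos: [0.5344, 0.1636, 0.1487]
tcp_rot: [0.926, 0.378, 0.0, -0.0]
contact_force: [-0.5, -0.1, -0.1]
opening: 0.351
finger_force: 0.0
```

Run:
```python
from h import *
arc([226,228,230],[.772]*3)
```

```text
pos [0.5344 0.1636 0.1487] yaw 0.775 F [-0.5 -0.1 -0.1]
226 [0.534 0.165 0.147] rz 0.0 sh [ 0.002 -0.007  0.009]
228 [0.537 0.162 0.147] rz 0.0 sh [0.003 0.013 0.009]
230 [0.54  0.16  0.147] rz 0.0 sh [0.004 0.033 0.009]
```

Emit:
send_rows(
  moves="0 0 0 0.001 0.008 0 -0.3;0 0 0 0.002 0.016 0 -0.3;0 0 0 0.002 0.016 0 -0.3",
)

```text
time: 18.77
eef_pos: [0.5365, 0.1617, 0.1488]
tcp_rot: [0.926, 0.378, -0.0, -0.0]
contact_force: [-1.0, 0.6, -0.6]
opening: 0.349
finger_force: 0.7
```

Emit:
send_rows(
  moves="0 0 0 0.001 0.006 0 -0.3;0 0 0 0.001 0.006 0 -0.3",
)

```text
time: 19.02
eef_pos: [0.5367, 0.1616, 0.1487]
tcp_rot: [0.926, 0.378, -0.001, -0.001]
contact_force: [-3.5, 3.0, 1.0]
opening: 0.35
finger_force: 2.5
```

Emit:
send_rows(
  moves="0 0 0 0 0.007 0 -0.3;0 0 0 0 0.007 0 -0.3",
)

```text
time: 19.27
eef_pos: [0.5368, 0.1615, 0.1486]
tcp_rot: [0.926, 0.378, -0.002, -0.003]
contact_force: [-7.3, 4.4, 2.4]
opening: 0.349
finger_force: 4.2
```

Emit:
send_rows(
  moves="0 0 0 0 -0.03 0 -0.3;0 0 0 0 -0.04 0 -0.3;0 0 0 0 -0.04 0 -0.3;0 0 0 0 -0.04 -0.2 -0.3;0 0 0 0 -0.04 -0.5 -0.3;0 0 0 0 -0.04 -0.6 -0.3",
)

```text
time: 20.02
eef_pos: [0.5353, 0.1656, 0.2741]
tcp_rot: [0.926, 0.378, 0.004, 0.001]
contact_force: [-0.0, 0.5, 0.1]
opening: 0.348
finger_force: 0.0
```

Emit:
send_rows(
  moves="0 0 0 -0.3 0.3 -0.1 0;0 0 0 -0.6 0.6 -0.1 0;0 0 0 -0.7 0.8 -0.1 0;0 0 0 -0.7 0.8 -0.1 0;0 0 0 -0.7 0.8 -0.1 0",
)

```text
time: 20.65
eef_pos: [0.545, -0.0487, 0.2881]
tcp_rot: [0.927, 0.376, -0.0, -0.0]
contact_force: [0.0, 0.6, -0.3]
opening: 0.5
finger_force: 0.0
```

Run:
```python
from h import *
t=cam("top"); s=cam("scene"); print(ctrl.get_state()["eef_pos"])
a=cv2.resize(t["image"][130:275,195:325],None,fx=3.4,fy=3.4,interpolation=cv2.INTER_CUBIC); b=cv2.resize(s["image"][130:230,285:385],None,fx=3.5,fy=3.5,interpolation=cv2.INTER_CUBIC)
o=np.zeros((500,800,3),np.uint8); o[:a.shape[0],:a.shape[1]]=a; o[:350,445:795]=b
cv2.imwrite("pics/w9.png",o[:,:,::-1])
```

```text
[ 0.54484877 -0.04649032  0.28818594]
```

View pics/w9.png

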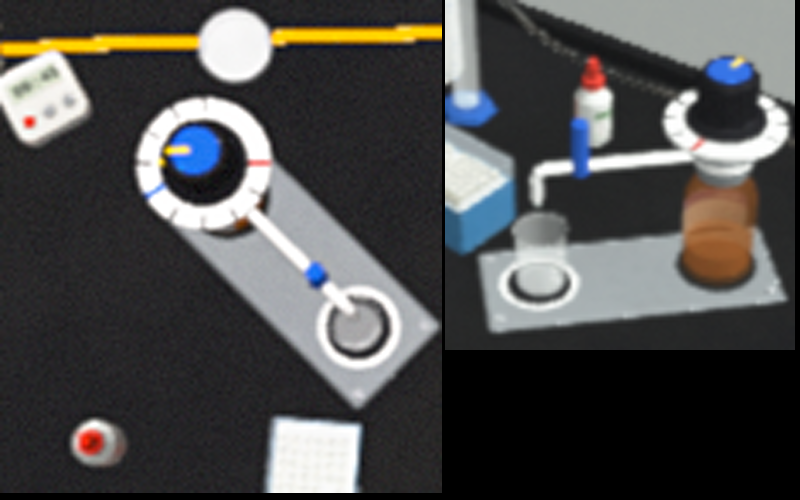

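The picture shows the pointer opposite the red mark (mark 6), the beaker upright in the ring at about (358,325), and the nozzle over it. The dropper bottle and petri dish have not moved.

```bash
python3 -c "
from plant import ctrl
print(ctrl.sign_off())"
```

```text
the job is handed in; nothing more can be done
None
```

The job is handed in: the sleeve pointer is on mark 6, the beaker stands upright in the white ring, and the spout is against its stop with the nozzle over the beaker; the dropper bottle and petri dish were left alone (about 21 s of the 72 s used).

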